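# Put the ball back into the desk trackball

## Task

The red ball has been taken out of the desk trackball for cleaning. Pick it up and set it gently back into the round socket on top of the trackball, lowering it into place before letting go rather than dropping it, so that it sits there at rest. Leave the yellow stress ball and the roll of tape where they are.

Things in the scene. Friction and masses are not known exactly. Their poses are not given: they have to be found in the camera images.
- red_ball: The trackball's ball: glossy red hard sphere, diameter 50 mm, about 110 g, loose on the flat desk, free to roll. Origin at its centre (25 mm up at the start); its axes mean nothing. Grip it with the fingertips at most 12 mm below its centre: lower, they would strike the socket's rim, which sticks out past the ball's sides.
- seat (a point): Where the ball's centre is when home in the trackball, 53 mm above the desk, z up. The trackball: black box, 120 (x) by 140 (y) by 26 mm high, fixed, grey corner buttons 30 mm high. On its middle a silvery collar, 60 mm outside, 41 mm inside diameter, rim 39 mm above the desk, hole 13 mm deep. The ball rests on the collar's inner edge, rim 14 mm below its centre, and settles to the middle.
- yellow_ball: Bystander: yellow stress ball, 50 mm in diameter, loose on the desk, must not be disturbed. Origin at its centre.
- tape_roll: Bystander: roll of brown packing tape lying flat on the desk, 96 mm in diameter, 45 mm high, open middle. Origin at the centre of its underside, z up. Must not be disturbed.

How it is judged:
On the way, in this order (a step that is already met when the one before it is completed fails the run):
1. the red ball is held clear of the desk, its centre more than 65 mm up (height (world z) of red_ball above 0.065 m and contact force between the fingers and red_ball above 0.5 N), for 0.1 s.
2. the red ball is lowered, still held, to within 20 mm of its seat (distance between red_ball and seat below 0.02 m and contact force between the fingers and red_ball above 0.5 N), for 0.04 s.
At the end, for the whole second after the job is handed in: The red ball sits in the trackball's socket, its centre within 10 mm of the seat point, at rest (under 20 mm/s) and released; the yellow ball and the tape roll are within 30 mm of where they started (distance between red_ball and seat below 0.01 m and linear speed of red_ball below 0.02 m/s and distance of each of yellow_ball, tape_roll from where it was at the start of the episode below 0.03 m); the robot touches nothing.
It fails at once if the yellow ball is moved by more than 30 mm (distance of yellow_ball from where it was at the start of the episode above 0.03 m).
It fails at once if the tape roll is moved by more than 30 mm (distance of tape_roll from where it was at the start of the episode above 0.03 m).
It also fails if it takes over 32 s, if anything falls off the work surface, if the arm or the gripper's body presses on something with over 40 N, if the wrist force passes 120 N, or if a joint passes its speed limit or range.

## Robot

A 6-joint arm with a two-finger parallel gripper is mounted at the origin on the work surface. World frame = base frame: x ahead of the robot, y to its left, z up, the work surface at z = 0. Lengths are in m, angles in rad, forces in N, time in s.
With the tool pointing down it reaches from about 0.4 to 0.825 m from the base axis. Payload 7 kg.
Tool frame: the origin (TCP) lies on the centre line of the jaws, within the pads' length; the fingertips stand 25 mm ahead of it and the grasp point (between the pads) lies 6 mm ahead of it (bot.tip_extent is the distance from the TCP to the fingertips, in m); z points along the fingers, y is the line along which they close (so a half turn about z gives the same grasp; the last joint's range is limited). The gripper opens to 85 mm and grips with 20 to 120 N. Pads are 22 mm wide; open, the fingers measure 114 mm over their backs; the gripper's body (76 mm by 85 mm) begins 54 mm behind the grasp point. The pads swing forward as they close: fully open they stand 13 mm farther back than shut.
Start: joints at [1.474, 0.359, 0.012, 0, -1.224, -0.288], TCP at [0.253, 0.626, 0.256] pointing down, gripper open.
Joint ranges: [-3.07, 3.07], [-1.43, 2.12], [-1.02, 1.25], [-3.03, 1.67], [-3.05, -0], [-3.03, 3.03]. Speed limits (rad/s): [2.39, 2.39, 3.01, 3.14, 3.14, 3.14].

## Interface

Orientations are given as a unit quaternion [w, x, y, z].
In Python, from bench import bot, vision, job_done gives the robot as it stands (bot), with the cameras (vision) and the job as plain functions. Calls block until the motion is done:
- bot.goto(position, orientation): joint-space move of the TCP to a pose.
- bot.move_straight(position, max_speed=0.15, attitude=None): straight line of the TCP; attitude=None keeps the orientation; max_speed is the mean speed in m/s.
- bot.move_joints(angles): joint-space move.
- bot.gripper_to(opening, squeeze=None): opening from 0.0 (shut) to 1.0 (fully open); squeeze is the grip in N (None keeps the last); returns when the fingers have stopped.
- bot.pause(seconds).
- bot.solve_ik(position, orientation): joint angles nearest the present ones, or None.
- bot.observe(): the state.
- vision.capture(name): name is "scene" or "top" or "wrist"; returns a dict with "pixels" (400x640x3 uint8, red, green, blue), "vertical_fov" (degrees; the focal length in pixels is half the picture's height over the tangent of half this angle, whatever the lens; pixels are square), "cx", "cy" (the principal point, pixels), "R" (3x3) and "t" (3): a world point X has camera coordinates R X + t. Camera axes: x right, y down, z forward; pixel columns grow to the right and rows downward; lengths in m; the calibration is good to about 2 mm. A picture is of the moment at which its call begins. There is no depth.
A pose or a line that the arm cannot do raises bot.IKError and nothing moves.
- job_done(): hands the job in; it is judged then, once.
The state is a dict: "time_s": time; "joint_positions": joint angles; "dq": joint speeds; "joint_torque": joint torques, N m; "eef_pos": TCP position; "ee_rot": TCP orientation; "wrist_force": force on the tool from outside, world axes, zero at the start; "moment": the same for the moment, N m; "grip_width": opening from 0.0 (shut) to 1.0 (fully open); "gripper_force": force on a finger pad.
Only numpy, scipy, OpenCV 4.12 (cv2) and the standard library are available. Lean on these libraries where they do the work, as an engineer would, in place of code of your own. Each camera call takes 0.05 s, during which the arm holds its last target. There are 200 camera calls.

## Working session

There is one attempt and no reset: what is moved stays moved. The work goes in short steps, each a Python script; the robot and the scene stay as the last script left them, time stands still between calls to the robot, and variables do not carry over. Pictures are saved under pics/ and viewed, at most 10 in all, crops included, and the job is handed in when it is done.

```bash
mkdir -p pics; ls; python3 - <<'E'
from bench import bot, vision, job_done
import cv2,numpy as np
for n in ["scene","top","wrist"]:
    c=vision.capture(n); cv2.imwrite(f"pics/{n}0.png",c["pixels"][...,::-1]); print(n,c["vertical_fov"],c["cx"],c["cy"],np.round(c["R"],3).tolist(),np.round(c["t"],3))
    print({k:None for k in c if k not in("pixels",)}.keys())
o=bot.observe();print(o)
E
```

```text
bench.py
pics
scene 42.95696193203119 327.8295448663554 197.91525005292064 [[0.067, 0.997, -0.021], [0.638, -0.06, -0.768], [-0.767, 0.038, -0.64]] [ 0.045 -0.31   1.515]
dict_keys(['vertical_fov', 'cx', 'cy', 'R', 't'])
top 53.70627106076585 318.6130891878998 203.00791190229253 [[-0.019, -0.999, -0.034], [-0.986, 0.025, -0.163], [0.164, 0.03, -0.986]] [-0.059  0.551  0.754]
dict_keys(['vertical_fov', 'cx', 'cy', 'R', 't'])
wrist 69.10101181847207 323.0369480919926 196.090066772308 [[-0.375, -0.927, 0.002], [-0.88, 0.357, 0.312], [-0.29, 0.115, -0.95]] [ 0.673 -0.04   0.381]
dict_keys(['vertical_fov', 'cx', 'cy', 'R', 't'])
{'time_s': 0.15, 'joint_positions': array([ 1.47411046e+00,  3.59235992e-01,  1.12935985e-02, -2.46287761e-04,
       -1.22408147e+00, -2.88098646e-01]), 'dq': array([ 0.00040236, -0.00239077,  0.00266361,  0.00188027,  0.00048013,
        0.00024341]), 'joint_torque': array([-1.45729733e-03, -5.83872592e+01,  2.93653107e+01,  6.94049478e+00,
       -4.24683880e-03, -2.89406110e-06]), 'eef_pos': array([0.25327005, 0.62534479, 0.25558213]), 'ee_rot': array([ 6.22023797e-04,  9.81541419e-01, -1.91248666e-01, -5.66086401e-05]), 'wrist_force': array([-0.44159081,  0.52004232, -0.52805108]), 'moment': array([0.0378775 , 0.00182676, 0.02560576]), 'gripper_force': 0.0, 'grip_width': 0.9959519416798343}
```

View pics/top0.png

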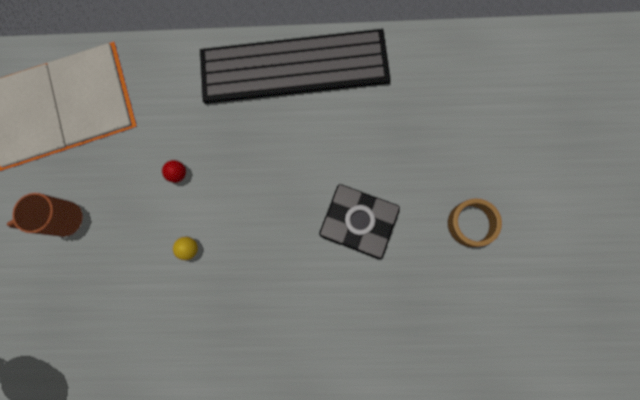

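View pics/scene0.png

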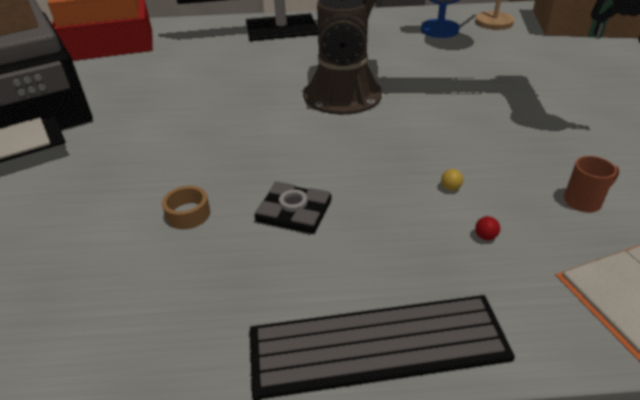

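The top view shows the red ball at about (174,171), yellow at (185,248), the collar at (360,220) and the tape at (476,223). The scene view shows red at (487,228), yellow at (452,180) and the collar at (293,200). I'll localise them in both views and cross-check.

```bash
cat > h.py <<'E'
from bench import bot, vision, job_done
import cv2,numpy as np
def ray(c,uv,z):
    f=200/np.tan(np.radians(c["vertical_fov"])/2)
    R=np.array(c["R"]);C=-R.T@np.array(c["t"])
    d=R.T@np.array([(uv[0]-c["cx"])/f,(uv[1]-c["cy"])/f,1.])
    return C+d*(z-C[2])/d[2]
def blob(m,near=None,r=25):
    m=m.astype(np.uint8)
    if near is not None:
        k=np.zeros_like(m);cv2.circle(k,near,r,1,-1);m=m*k
    n,l,s,ce=cv2.connectedComponentsWithStats(m)
    i=1+np.argmax(s[1:,4]);p=np.argwhere(l==i)[:,::-1].astype(np.int32)
    (x,y),rad=cv2.minEnclosingCircle(p)
    e=cv2.fitEllipse(cv2.convexHull(p))
    return ce[i],np.array(e[0]),s[i,4]
def hsv(c): return cv2.cvtColor(c["pixels"],cv2.COLOR_RGB2HSV).astype(int)
def red(h): return ((h[...,0]<6)|(h[...,0]>174))&(h[...,1]>170)&(h[...,2]>50)
def yel(h): return (h[...,0]>17)&(h[...,0]<32)&(h[...,1]>130)
def sil(h): return (h[...,1]<40)&(h[...,2]>125)
E
python3 - <<'E'
from h import *
P={"top":dict(r=(174,171),y=(185,248),s=(360,220)),"scene":dict(r=(487,228),y=(452,180),s=(293,200))}
for n,p in P.items():
    c=vision.capture(n);h=hsv(c)
    for k,f,z,rad in (("r",red,.025,18),("y",yel,.025,18),("s",sil,.039,17)):
        ce,e,a=blob(f(h),p[k],rad); print(n,k,ce.round(1),e.round(1),a,ray(c,ce,z).round(4),ray(c,e,z).round(4))
    if n=="top": print("tape",ray(c,(476,223),.03))
    x,y=p["s"];print(h[y-16:y+17:2,x,2],h[y,x-18:x+19,2])
    cr=c["pixels"][y-40:y+40,x-60:x+60,::-1];cv2.imwrite(f"pics/{n}_crop.png",cv2.resize(cr,None,fx=5,fy=5))
E
```

```text
top r [173.6 171. ] [173.6 171. ] 369 [0.6298 0.2361 0.025 ] [0.6298 0.2361 0.025 ]
top y [184.9 248. ] [185. 248.] 440 [0.4663 0.2057 0.025 ] [0.4664 0.2056 0.025 ]
top s [359.5 219.4] [359.6 219.3] 306 [ 0.5153 -0.153   0.039 ] [ 0.5155 -0.1532  0.039 ]
tape [ 0.50366883 -0.38711101  0.03      ]
[ 76 148 150  83  62  70  68  68  68  69  70  68  74 133 156 112  37] [ 39  40  66 117 152 161 153 131  96  72  68  67  69  68  67  69  69  67
  68  69  67  68  68  65  66  66  67  80 120 150 156 148 123  84  44  35
  36]
scene r [487.3 227.9] [487.3 228. ] 393 [0.6327 0.234  0.025 ] [0.6329 0.2339 0.025 ]
scene y [451.8 179.4] [451.8 179.3] 333 [0.4696 0.2037 0.025 ] [0.4694 0.2038 0.025 ]Traceback (most recent call last):
  File "<stdin>", line 6, in <module>
  File "h.py", line 13, in blob
    i=1+np.argmax(s[1:,4]);p=np.argwhere(l==i)[:,::-1].astype(np.int32)
        ~~~~~~~~~^^^^^^^^^
    return _wrapfunc(a, 'argmax', axis=axis, out=out, **kwds)
    return bound(*args, **kwds)
ValueError: attempt to get argmax of an empty sequence
```

View pics/top_crop.png

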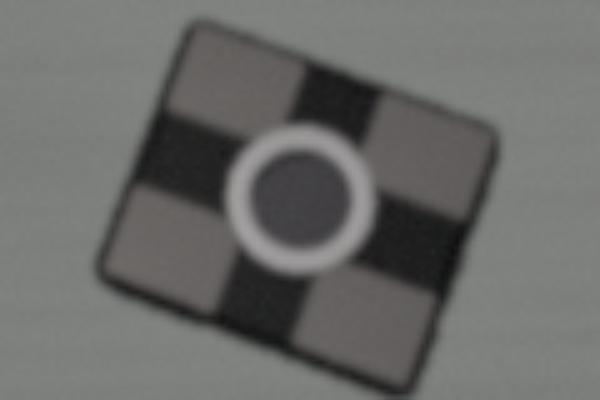

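The crop shows the socket clearly, with the collar centred at (360,220) in the full top image. Next I'll locate the collar in the scene view, hover over the ball, and check it with the wrist camera.

```bash
python3 - <<'E'
from h import *
c=vision.capture("scene");g=c["pixels"].min(axis=2)
sub=g[185:216,275:312];m=np.zeros_like(g);m[188:213,277:309]=(g[188:213,277:309]>np.percentile(sub,80))
ce,e,a=blob(m);print(e,a,ray(c,e,.039))
print("tip",bot.tip_extent)
a=.5*np.array([-0.385,0.2,0.8,1.2,-1,-1.4])
for t in a:
    q=[0,np.cos(t),np.sin(t),0]
    for p in ([.631,.235,.16],[.515,-.153,.16]):
        s=bot.solve_ik(p,q); print(2*t,None if s is None else s.round(2))
q=[0,np.cos(-.19),np.sin(-.19),0]
bot.goto([.631,.235,.16],q); bot.pause(.3)
c=vision.capture("wrist");cv2.imwrite("pics/w1.png",c["pixels"][...,::-1])
ce,e,n=blob(red(hsv(c)));print(ce,e,n,ray(c,ce,.025),ray(c,e,.025))
o=bot.observe();print(o["eef_pos"],o["time_s"],o["wrist_force"])
E
```

```text
[292.72393799 198.23110962] 191 [ 0.51961256 -0.1548652   0.039     ]
tip 0.025
-0.385 [ 0.65  0.42 -0.12  0.   -1.03  0.54]
-0.385 [ 0.08  0.22 -0.42  0.   -0.93  1.11]
0.2 [ 0.65  0.42 -0.12  0.   -1.03  1.13]
0.2 [ 0.08  0.22 -0.42  0.   -0.93  1.69]
0.8 [ 0.65  0.42 -0.12  0.   -1.03  1.73]
0.8 [ 0.08  0.22 -0.42  0.   -0.93  2.29]
1.2 [ 0.65  0.42 -0.12  0.   -1.03  2.13]
1.2 [ 0.08  0.22 -0.42  0.   -0.93  2.69]
-1.0 [ 0.65  0.42 -0.12  0.   -1.03 -0.07]
-1.0 [ 0.08  0.22 -0.42  0.   -0.93  0.49]
-1.4 [ 0.65  0.42 -0.12  0.   -1.03 -0.47]
-1.4 [ 0.08  0.22 -0.42  0.   -0.93  0.09]
[322.46663512 193.29862754] [322.43234253 193.30529785] 2113 [0.63081972 0.23535889 0.025     ] [0.63082536 0.23539029 0.025     ]
[0.63084406 0.2353936  0.16005511] 2.6417 [-0.0592463  -0.21164341  0.09351174]
```

View pics/w1.png

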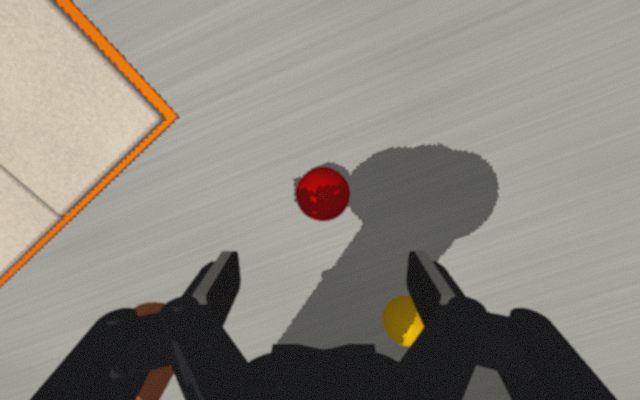

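Wrist view: the ball is at (322,193), centred between the open fingers, and the fit agrees with the TCP position to within 1 mm. Now I'll grasp, lift, and move to a spot beside the trackball to refine the seat.

```bash
python3 - <<'E'
from h import *
def st(t):
    o=bot.observe();print(t,o["eef_pos"].round(4),round(o["time_s"],2),o["wrist_force"].round(1),round(o["grip_width"],3),o["gripper_force"])
bot.move_straight([.6308,.2354,.0385],max_speed=.08); st("down")
bot.gripper_to(0.3,squeeze=30); st("grip")
if bot.observe()["gripper_force"]>3:
    bot.move_straight([.6308,.2354,.13],max_speed=.1); st("lift")
    q=[0,np.cos(-.19),np.sin(-.19),0]
    bot.goto([.516,-.153,.15],q); bot.pause(.3)
    c=vision.capture("wrist");cv2.imwrite("pics/w2.png",c["pixels"][...,::-1]); st("over")
E
```

```text
down [0.6311 0.2356 0.0391] 4.31 [ 0.1 -0.1  0.6] 1.003 0.0
grip [0.631  0.2354 0.039 ] 4.74 [-0.4 -0.9  4.8] 0.566 30.5169939994812
lift [0.6303 0.2352 0.1291] 5.81 [-0.2  0.6 -1. ] 0.566 31.128435730934143
over [ 0.5162 -0.1526  0.1499] 7.66 [-0.1  0.6 -1.7] 0.564 31.135860085487366
```

View pics/w2.png

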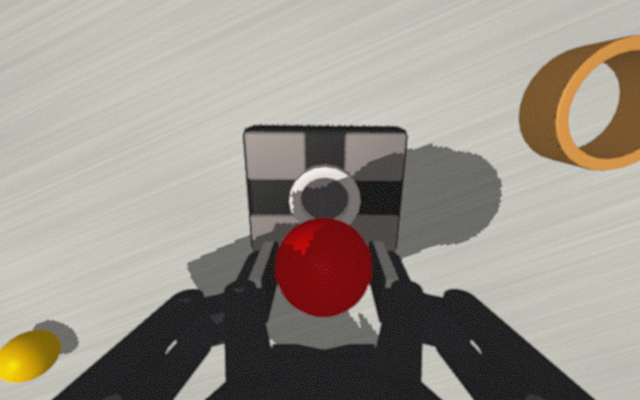

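The ball is held at (324,267). The collar is visible behind it, with its outer edge spanning about columns 288–361 and its top at about row 165. I'll fit the collar by projecting a rim model, and find the ball's offset in the hand.

```bash
python3 - <<'E'
from h import *
from scipy.optimize import least_squares
c=vision.capture("wrist");h=hsv(c);R=np.array(c["R"]);t=np.array(c["t"]);f=200/np.tan(np.radians(c["vertical_fov"])/2)
def proj(X):
    p=np.atleast_2d(X)@R.T+t;return p[:,:2]/p[:,2:]*f+[c["cx"],c["cy"]]
g=cv2.GaussianBlur(c["pixels"].mean(axis=2).astype(np.float32),(0,0),1)
th=np.linspace(0,2*np.pi,90,endpoint=False);k=np.c_[np.cos(th),np.sin(th)]
def samp(xy,r):
    p=proj(np.c_[xy+r*k,np.full(90,.039)]).astype(np.float32)
    v=cv2.remap(g,p[:,:1],p[:,1:],1)[:,0]; return v[(p[:,1]<212)]
# hole edge: ring (r 22..24) bright minus hole (17.5..19.5) dark
best=max(((np.mean(samp(np.array([x,y]),.0225))+np.mean(samp(np.array([x,y]),.028))-np.mean(samp(np.array([x,y]),.0185))-.5*np.mean(samp(np.array([x,y]),.032))),x,y) for x in np.arange(.505,.53,.0005) for y in np.arange(-.165,-.142,.0005))
print("seat",best)
ce,e,n=blob(red(h));e=np.array(e);print(e,n)
p=bot.observe()["eef_pos"]
def res(v): return (proj(p+[0,0,-v[0]])[0]-e)
s=least_squares(res,[.014]);print("ball below tcp",s.x,s.fun)
o=proj(np.c_[best[1:]+.03*k,np.full(90,.039)]);print(o.min(0),o.max(0))
im=c["pixels"][...,::-1].copy()
for r in(.03,.0205): cv2.polylines(im,[proj(np.c_[np.array(best[1:])+r*k,np.full(90,.039)]).round().astype(np.int32)],True,(0,255,0),1)
cv2.imwrite("pics/fit.png",cv2.resize(im[120:320,220:430],None,fx=2.8,fy=2.8))
E
```

```text
seat (np.float32(222.87485), np.float64(0.5159999999999988), np.float64(-0.154))
[322.96286011 266.59414673] 7406
ball below tcp [0.01213017] [-0.89758719 -0.00371463]
[287.79672782 166.39042702] [359.92667639 234.5227268 ]
```

View pics/fit.png

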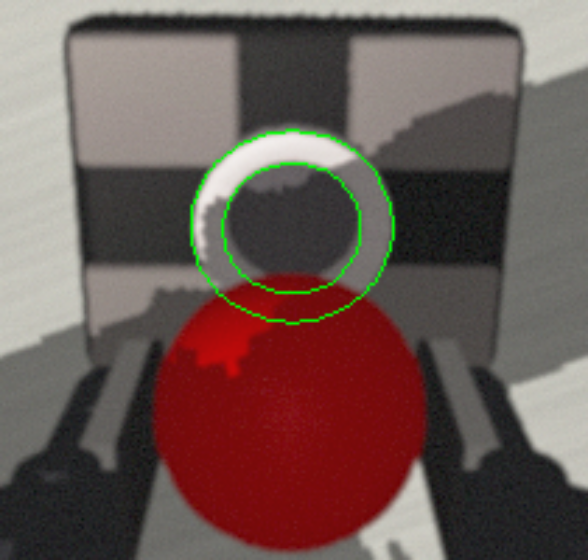

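The projected circles sit on the collar, so the seat is at (0.516, -0.154), matching the top-camera value. Now I'll lower until contact, release and retreat.

```bash
python3 - <<'E'
from h import *
def st(t):
    o=bot.observe();print(t,o["eef_pos"].round(4),round(o["time_s"],2),o["wrist_force"].round(1),round(o["grip_width"],3),round(o["gripper_force"],1));return o
x,y=.5162,-.154
bot.move_straight([x,y,.085],max_speed=.08)
bot.move_straight([x,y,.070],max_speed=.03);bot.pause(.2);f0=st("near")["wrist_force"]
z=.070
while z>.0652:
    z-=.0007;bot.move_straight([x,y,z],max_speed=.02);bot.pause(.1)
    o=st("step")
    if np.linalg.norm(o["wrist_force"]-f0)>2.0: break
bot.pause(.2)
bot.gripper_to(.7);bot.pause(.2);st("rel")
bot.gripper_to(1.0);bot.pause(.2)
bot.move_straight([x,y,.17],max_speed=.06);bot.pause(.3);st("up")
c=vision.capture("wrist");cv2.imwrite("pics/w3.png",c["pixels"][...,::-1])
ce,e,n=blob(red(hsv(c)));print("wrist",ray(c,e,.053),n)
c=vision.capture("top");
ce,e,n=blob(red(hsv(c)));print("top",ray(c,e,.053),n)
E
```

```text
near [ 0.5163 -0.154   0.0701] 9.53 [-0.5 -0.4 -1.6] 0.565 31.1
step [ 0.5162 -0.154   0.0693] 9.88 [ 0.1  0.2 -1.6] 0.564 31.1
step [ 0.5162 -0.154   0.0686] 10.22 [-0.1  0.2 -0.7] 0.566 31.1
step [ 0.5162 -0.154   0.0679] 10.57 [ 0.7  0.  -0.7] 0.565 31.1
step [ 0.5163 -0.154   0.0672] 10.93 [ 0.3  0.2 -0.6] 0.56 31.1
step [ 0.5165 -0.1539  0.0667] 11.28 [0.5 1.  1.9] 0.561 31.4
rel [ 0.5161 -0.154   0.0664] 11.95 [ 0.3 -0.4  0.7] 0.696 0.0
up [ 0.5162 -0.154   0.1699] 14.71 [-0.2  0.6 -0.1] 1.001 0.0
wrist [ 0.51540541 -0.15402007  0.053     ] 2523
top [ 0.50950569 -0.15030425  0.053     ] 133
```

View pics/w3.png

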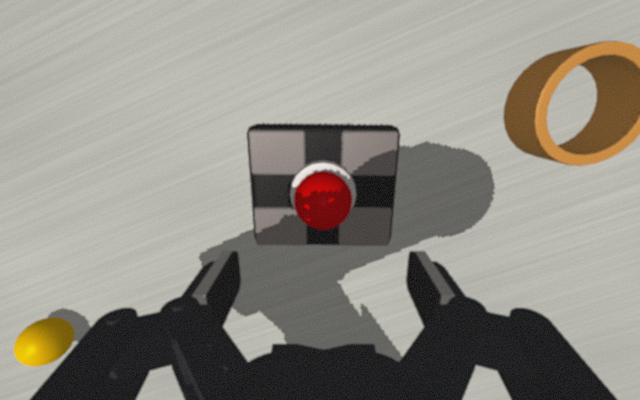

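The ball sits in the collar at (323,200), the wrist fit puts it at (0.5154, -0.1540), and the gripper is clear. The top view is partly blocked by the arm. I'm handing the job in.

```bash
python3 -c "
from bench import bot, vision, job_done
print(job_done())"
```

```text
the job is handed in; nothing more can be done
None
```

The red ball was lowered into the trackball socket, released and seen seated there about 1 mm from the measured centre, without going near the yellow ball or the tape roll; the job is handed in at about 15 s, with no verdict returned.

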